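# Load the inked block and run the press bed in

### The arm

A 6-joint arm with a two-finger parallel gripper is mounted at the origin on the work surface. World frame = base frame: x ahead of the robot, y to its left, z up, the work surface at z = 0. Lengths are in m, angles in rad, forces in N, time in s.
With the tool pointing down it reaches from about 0.375 to 0.75 m from the base axis. Payload 9 kg.
Tool frame: the origin (TCP) lies at the very end of the fingers, on their centre line; the grasp point (between the pads) lies 19 mm behind it; z points along the fingers, y is the direction in which the jaws open and shut (so a half turn about z gives the same grasp; the last joint's range is limited). The gripper opens to 85 mm and grips with 20 to 120 N. Pads are 22 mm wide; open, the fingers measure 114 mm over their backs; the gripper's body (76 mm by 85 mm) begins 54 mm behind the grasp point. The pads swing forward as they close: fully open they stand 13 mm farther back than shut.
Start: joints at [1.033, 0.104, 0.097, 1.564, 0, 1.353], TCP at [0.189, 0.57, 0.231] pointing down, gripper open.
Joint ranges: [-2.99, 2.99], [-0.84, 1.86], [-1.1, 1.16], [-1.84, 2.11], [-1.51, 1.56], [-3.14, 3.14]. Speed limits (rad/s): [2.22, 2.22, 2.57, 3.14, 3.14, 3.14].

### API

Orientations are given as a unit quaternion [w, x, y, z].
In Python, from rig import env gives the robot as it stands.
- The arm moves only by the tool servo_tool, never from a script. Its arguments are lists of equal length, an entry for each row: "slide": the shift along the tool's x, y, z in cm, a list of three; "angular": the turn, a rotation vector about the tool's x, y, z in rad, a list of three. A call has 1 to 10 rows; each row is the pose to reach, as a shift and turn from the pose commanded when the call began, along the tool's axes at that moment; what a row does not reach only later rows make up. A row lasts 1/8 s, in which the tool goes at most 62.5 mm and 10.7 degrees, less where a joint would pass 70% of its speed; a pose out of reach is approached as far as the arm can. A call with a gripper value outside its range is refused whole. "grip" is the finger opening in cm, from 0 to 8.54, set as the call begins (left out, the last holds). The fingers move at their own pace and stop on an object; "grip_force" is the grip in N (left out, the last holds). Time passes only in rows, so rows that repeat a pose let the fingers close. It gives the time, the measured TCP pose, the force and the opening at its end, in the units of the state.
- env.state(): the state, without advancing time (a new reading comes with each control period).
- env.read_camera(name): name is "scene" or "top"; returns a dict with "frame" (420x560x3 uint8, blue, green, red), "fov_y" (degrees; the focal length in pixels is half the picture's height over the tangent of half this angle, whatever the lens; pixels are square), "cx", "cy" (the principal point, pixels), "position" and "attitude" of the camera in the world. Camera axes: x right, y up, looking along -z (the intrinsics and any distortion apply to the point x, -y, -z); pixel columns grow to the right and rows downward; lengths in m; the calibration is good to about 2 mm. A picture is of the moment at which its call begins. There is no depth.
- env.hand_in(): hands the job in, once; it reports no verdict.
The state is a dict: "t": time; "q": joint angles; "qd": joint speeds; "joint_torque": joint torques, N m; "position": TCP position; "tool_rot": TCP orientation; "contact_force": force on the tool from outside, world axes, zero at the start; "wrist_torque": the same for the moment, N m; "width": finger opening in m.
Only numpy, scipy, OpenCV 4.12 (cv2) and the standard library are available. Lean on these libraries where they do the work, as an engineer would, in place of code of your own. Each camera call takes 0.05 s, during which the arm holds its last target. There are 200 camera calls.

### The job

Load the little screw press: pick up the black-inked block and lower it, without dropping it, so that its drilled carrier plate goes down over all four register pins and lies flat on the locked bed (either way round). Then pull the slanted spring collar of the bed lock straight back, turn it clockwise and let it settle in its rest notch so that the bolt stays out by itself, and only then run the bed fully home under the platen. Let go of everything at the end, and leave the bare block and the other things on the bench where they are.

Things in the scene. Friction and masses are not known exactly. Their poses are not given: they have to be found in the camera images.
- block_inked: the block to print: aluminium plate 90 (x) x 130 (y) x 6 mm with 11 mm holes at x = +-33.5, y = +-53.5 mm; on its middle a wooden block 50 (x) x 80 (y) x 23 mm, engraved top inked black (29 mm high in all, about 0.27 kg). Origin: centre of the plate's underside, z up. Lies on the bench; may be swapped with the bare block. Half a turn about z makes no difference
- block_bare: a second block on a like carrier plate, its top face bare pale wood, not inked; not to be used; origin at the centre of the plate's underside
- press: wooden screw press with black handwheel, fixed on the bench; base board 340 (x) x 730 (y) x 25 mm. Origin: on the bench below bed_seat at the loading station, z up; the bed runs to +y. Screw, posts (46 x 66 mm at x = +-145), head beam (underside at 387 mm) and handwheel (555 mm) stand at y = 260 mm. The bed lock stands on the -x side (robot's side) at y = -60 mm
- bed_seat (a point): on the bed's top (75 mm above the bench), midway between the four brass register pins, moving with the bed; x, y as the press's, z up. Pins at x = +-33.5, y = +-53.5 mm, 8 mm thick, 17 mm tall (upper 7 mm tapered). The plate's underside centre belongs here, its x and y along these or half a turn round
- bed_bar (a point): middle of the bed's pull bar: black, round, 14 mm thick, 124 mm long along x, axis 42 mm above the bed top (117 mm above the bench), on two 12 mm uprights at x = +-50 mm, 230 mm to -y of bed_seat; moves with the bed; axes as the press's. Free space under the bar between the uprights
- collar_grip (a point): middle of the black knurled collar of the bed lock (32 mm thick, 40 mm long, top end free). z = axis of the lock, pointing out to the free end: up, leaning 30 degrees towards -x of the press (the robot). Two orange tongues (along x) sit in slots of a steel crown, 34 mm thick, top 23 mm below this point when the bolt is in. Moves and turns with the collar
- bolt (a joint): pull-back of collar and bolt along the collar's z (m): 0 = in, bed locked; from 0.007 the bed is free; from 0.012 the tongues are clear and the collar can turn; 0.010 = settled in the rest notch; 0.016 = end of travel. A spring draws it in: about 6 N at 0, 11 N at 0.012
- collar (a joint): turn of the collar (rad), clockwise seen looking at its free end: 0 = tongues in the slots; rest notch (2 mm deep) from 0.97 on, stop at 1.12. Turns only while pulled back 12 mm or more; let in beyond 0.97 it drops 2 mm into the notch and stays there by itself
- bed (a joint): run of the bed (m) along +y of the press: 0 = loading station, where the bolt locks it; 0.26 = fully home against the end stop. Friction 2.5 N, damping 8 N s/m
- brayer: rubber ink roller with a black handle, lying on the dark ink slab at the back; bystander
- ink_jar: black ink jar with steel lid, 62 mm across, 62 mm high; bystander; origin under its middle
- baren: dark round rubbing pad 116 mm across, 30 mm high with a pale grip bar; bystander; origin under its middle
- ink_knife: ink spatula 160 mm long, lying on the bench; bystander
- gouge: cutting gouge 150 mm long, lying on the bench; bystander
- ink_bottle: brown glass bottle 48 mm across, 85 mm high; bystander; origin under its middle
- platen_center (a point): centre of the underside of the platen (150 x 170 mm, 30 mm thick, dark wood and steel) under the screw, 126 mm above the bench, fixed to the press; the block passes below it
Mind the look-alikes: they are no part of the job. What is shaped like the block_inked but turquoise is not meant.

How it is judged:
By the outcome, as a careful person would: the job done as asked, in the order asked, and still so for the second after the job is handed in, with the robot touching nothing.
It also fails if it takes over 58 s, if anything falls off the work surface, if the arm or the gripper's body presses on something with over 40 N, if the wrist force passes 120 N, or if a joint passes its speed limit or range.

## Working session

There is one attempt and no reset: what is moved stays moved. The work goes in short steps, Python scripts to look and compute and a tool call to move; the robot and the scene stay as the last step left them, time stands still between calls to the robot, and variables do not carry over. Pictures are saved under pics/ and viewed, about 8 in all and at most 12, crops included, and the job is handed in when it is done.

Besides the shell and the picture viewer there is one more tool, called after "Call:" by a JSON object that holds its "name" and its "arguments", one argument or row to a line. servo_tool: Moves the arm, as the interface text tells. Its arguments: {"type":"object","properties":{"slide":{"type":"array","items":{"type":"array","items":{"type":"number"}}},"angular":{"type":"array","items":{"type":"array","items":{"type":"number"}}},"grip":{"type":"number"},"grip_force":{"type":"number"}},"required":["slide","angular"]}

```bash
mkdir -p pics; ls
cat > h.py <<'E'
import numpy as np, cv2
from scipy.spatial.transform import Rotation as R
from rig import env
def rot(q): return R.from_quat([q[1],q[2],q[3],q[0]])
def cam(name,save=None):
    c=env.read_camera(name)
    if save: cv2.imwrite('pics/'+save,c['frame'])
    return c
def ray(c,u,v):
    f=c['frame'].shape[0]/2/np.tan(np.radians(c['fov_y'])/2)
    d=np.array([(u-c['cx'])/f,-(v-c['cy'])/f,-1.0])
    return np.array(c['position']),rot(c['attitude']).apply(d)
def onz(c,u,v,z):
    p,d=ray(c,u,v); return p+d*(z-p[2])/d[2]
def proj(c,P):
    f=c['frame'].shape[0]/2/np.tan(np.radians(c['fov_y'])/2)
    q=rot(c['attitude']).inv().apply(np.array(P)-c['position'])
    return c['cx']+f*q[...,0]/-q[...,2], c['cy']-f*q[...,1]/-q[...,2]
def two(c1,uv1,c2,uv2):
    p,d=ray(c1,*uv1);q,e=ray(c2,*uv2)
    s=np.linalg.lstsq(np.c_[d,-e],q-p,rcond=None)[0]
    a,b=p+s[0]*d,q+s[1]*e
    return (a+b)/2,np.linalg.norm(a-b)
E
python3 - <<'E'
from h import *
a=cam('scene','s1.png');b=cam('top','t1.png')
for c in(a,b):print({k:v for k,v in c.items() if k!='frame'})
print(env.state())
E
```

```text
pics
{'fov_y': 48.246177420434385, 'cx': 282.4883895386803, 'cy': 214.80081750805294, 'position': array([1.54953919, 0.02350415, 0.8337895 ]), 'attitude': array([0.60629309, 0.31957009, 0.32760909, 0.65035063])}
{'fov_y': 43.89591173405506, 'cx': 280.14604681243134, 'cy': 207.283939829611, 'position': array([ 0.42886759, -0.01278161,  1.51083348]), 'attitude': array([ 0.70837951,  0.02142757, -0.03078167, -0.7048346 ])}
{'t': 0.1, 'q': array([1.03330072e+00, 1.04658993e-01, 9.65472548e-02, 1.56389025e+00,
       2.46154631e-05, 1.35312337e+00]), 'qd': array([-0.00045035, -0.00328684,  0.00026634,  0.00121375, -0.00122619,
        0.00014503]), 'joint_torque': array([ 4.98251844e-03, -5.58208144e+01,  5.04719174e+01,  1.31006143e-02,
       -3.60460554e-04, -1.22973024e-06]), 'position': array([0.1884532 , 0.56932682, 0.23058884]), 'tool_rot': array([-2.33689195e-04,  1.59230641e-01,  9.87241227e-01, -5.55826594e-04]), 'contact_force': array([0.6785982 , 0.15633367, 0.8547873 ]), 'wrist_torque': array([-0.03290834, -0.03251706, -0.03348462]), 'width': 0.08517551414087632}
```

View pics/s1.png

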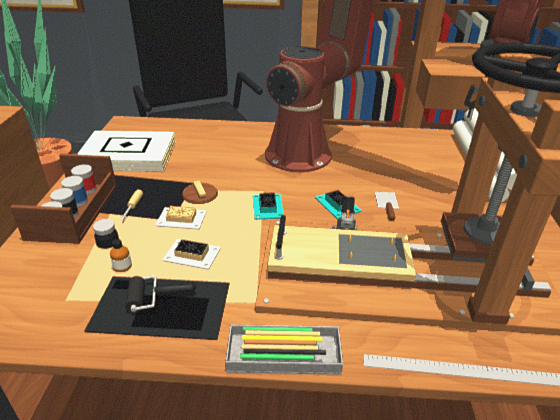

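View pics/t1.png

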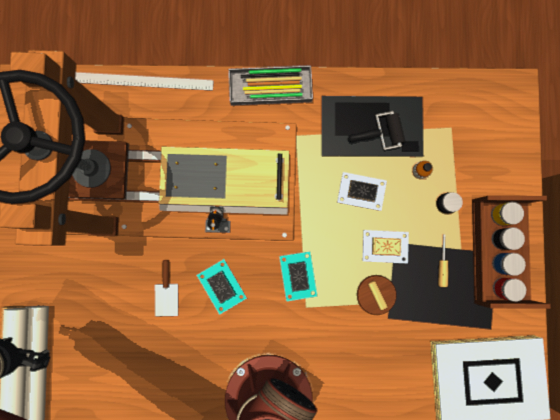

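Candidates: inked block on a white plate at top (363,190) / scene (192,250); the bare block at top (386,246); turquoise look-alikes at top (222,286) and (299,276). I choose (363,190), and check it in a close crop.

Run:
```python
from h import *
t=cv2.imread('pics/t1.png');s=cv2.imread('pics/s1.png')
def crop(i,x,y,w,h,k):return cv2.resize(i[y:y+h,x:x+w],None,fx=k,fy=k,interpolation=cv2.INTER_CUBIC)
A=crop(t,150,140,150,100,5)[:300*1,:]
A=crop(t,155,140,160,100,5)      #800x500? 
B=crop(t,330,165,60,50,5)        #300x250
A=crop(t,155,142,160,100,5)
A=cv2.resize(A,(560,350));k=3.5
can=np.zeros((600,800,3),np.uint8)
can[:350,:560]=A
can[:200,560:800]=crop(t,333,167,60,50,4)
can[200:400,560:800]=crop(s,160,228,60,50,4)
can[350:600,:560]=crop(s,260,195,160,250//3,3)[:250,:480].repeat(1,axis=1)[:, :480] if 0 else cv2.copyMakeBorder(crop(s,260,195,160,83,3),0,1,0,80,cv2.BORDER_CONSTANT)[:250,:560]
cv2.imwrite('pics/c1.png',can)
```

```text
(no output)
```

View pics/c1.png

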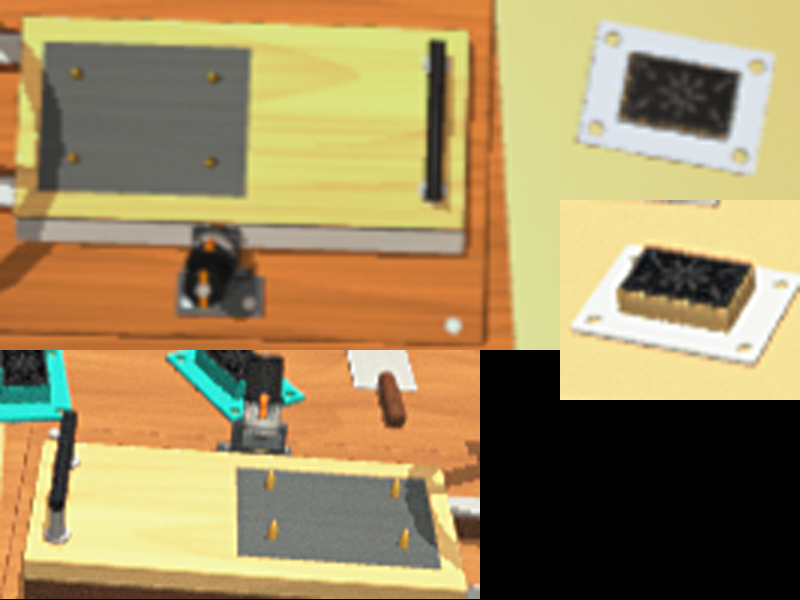

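The crop confirms the black-inked block on a white plate with four holes. It also shows the pins (crop (76,72), (213,77), (210,161), (72,158)), the bar at crop (435,120), and the collar leaning towards the robot at crop (207,275). I'll measure these now.

```bash
cat > m.py <<'E'
from h import *
def blobs(mask,x0,y0,x1,y1,amin,w=None):
    m=np.zeros(mask.shape,np.uint8);m[y0:y1,x0:x1]=mask[y0:y1,x0:x1]
    n,l,st,ce=cv2.connectedComponentsWithStats(m)
    return [(ce[i],st[i,4],l==i) for i in range(1,n) if st[i,4]>=amin]
def rectpose(c,mask,z):
    k=cv2.findContours(mask.astype(np.uint8),cv2.RETR_EXTERNAL,cv2.CHAIN_APPROX_NONE)[0]
    k=max(k,key=cv2.contourArea).reshape(-1,2)
    P=np.array([onz(c,u,v,z)[:2] for u,v in k])
    (cx,cy),(w,h),a=cv2.minAreaRect((P*1000).astype(np.float32))
    return (cx,cy),(w,h),a
E
python3 - <<'E'
from m import *
t=cam('top');s=cam('scene')
for c,box,nm in((t,(330,165,395,215),'top'),(s,(155,230,225,275),'scene')):
    hsv=cv2.cvtColor(c['frame'],cv2.COLOR_BGR2HSV)
    white=((hsv[...,1]<45)&(hsv[...,2]>170)).astype(np.uint8)
    for ce,a,m in blobs(white,*box,200): print(nm,'plate',ce,a,rectpose(c,m,0.005))
    dark=((hsv[...,2]<110)).astype(np.uint8)
    for ce,a,m in blobs(dark,*box,100): print(nm,'ink',ce,a,rectpose(c,m,0.029))
pins={}
for c,box,nm in((t,(168,154,225,195),'top'),(s,(340,230,410,266),'scene')):
    hsv=cv2.cvtColor(c['frame'],cv2.COLOR_BGR2HSV)
    sat=((hsv[...,1]>90)).astype(np.uint8)
    for ce,a,m in blobs(sat,*box,2):
        ys,xs=np.nonzero(m); w=hsv[...,1][m].astype(float)
        print(nm,'pin',ce.round(2),a,(xs.min(),xs.max(),ys.min(),ys.max()),'z.085',onz(c,*ce,.085).round(4))
for u,v in((435,43),(435,195),(210,245),(203,290)):
    print(onz(t,155+u/3.5,142+v/3.5,.117).round(4))
E
```

```text
top plate [361.19883041 191.15555556] 855 ((589.2254638671875, -269.29345703125), (132.12838745117188, 91.43948364257812), 78.97223663330078)
top ink [362.35505618 190.40674157] 445 ((587.8799438476562, -267.168701171875), (77.92033386230469, 48.86558532714844), 79.49898529052734)
scene plate [191.98035714 256.81964286] 560 ((589.8367919921875, -266.686767578125), (132.12257385253906, 94.88411712646484), 79.30548095703125)
scene ink [191.02903226 247.02903226] 310 ((592.603759765625, -265.4185791015625), (75.63250732421875, 45.49027633666992), 79.51286315917969)
top pin [208.76 154.08] 37 (np.int64(191), np.int64(224), np.int64(154), np.int64(155)) z.085 [0.6805 0.1663 0.085 ]
top pin [176.33 162.89] 9 (np.int64(175), np.int64(178), np.int64(162), np.int64(164)) z.085 [0.6554 0.255  0.085 ]
top pin [215.33 163.89] 9 (np.int64(214), np.int64(217), np.int64(163), np.int64(165)) z.085 [0.6534 0.1478 0.085 ]
top pin [175.33 186.89] 9 (np.int64(174), np.int64(177), np.int64(186), np.int64(188)) z.085 [0.5889 0.2565 0.085 ]
top pin [214.5 188. ] 8 (np.int64(213), np.int64(216), np.int64(187), np.int64(189)) z.085 [0.5865 0.1491 0.085 ]
scene pin [383.87 236.75] 589 (np.int64(340), np.int64(409), np.int64(230), np.int64(265)) z.085 [0.5772 0.242  0.085 ]
scene pin [350.47 255.11] 19 (np.int64(349), np.int64(352), np.int64(252), np.int64(258)) z.085 [0.658 0.151 0.085]
scene pin [394.24 258.06] 17 (np.int64(393), np.int64(396), np.int64(255), np.int64(261)) z.085 [0.6604 0.2577 0.085 ]
scene pin [350.14 264.67] 36 (np.int64(340), np.int64(364), np.int64(264), np.int64(265)) z.085 [0.6936 0.1481 0.085 ]
[ 0.6756 -0.028   0.117 ]
[ 0.5578 -0.0286  0.117 ]
[0.5184 0.1433 0.117 ]
[0.484  0.1481 0.117 ]
```

```bash
cat >> h.py <<'E'
def down(X): # tool pointing down, tool-x heading X deg
    a=np.radians(X); x=[np.cos(a),np.sin(a),0]; y=[np.sin(a),-np.cos(a),0]
    return R.from_matrix(np.c_[x,y,[0,0,-1]])
def go(p,Rt,p0=None,R0=None):
    s=env.state()
    p0=s['position'] if p0 is None else p0
    R0=rot(s['tool_rot']) if R0 is None else R0
    print('slide',(R0.inv().apply(np.array(p)-p0)*100).round(2),'ang',(R0.inv()*Rt).as_rotvec().round(4))
def st():
    s=env.state();print(s['t'],s['position'].round(4),rot(s['tool_rot']).as_matrix().round(3).tolist(),'F',s['contact_force'].round(1),'w',s['width'],'q',s['q'].round(2))
E
python3 - <<'E'
from h import *
go([.5895,-.2672,.13],down(79.2)); 
t=cv2.imread('pics/t1.png');s=cv2.imread('pics/s1.png')
k=lambda i,x,y,w,h:cv2.resize(i[y:y+h,x:x+w],None,fx=10,fy=10,interpolation=cv2.INTER_CUBIC)
cv2.imwrite('pics/c2.png',np.hstack([k(t,198,198,40,50),k(s,325,190,40,50)]))
E
```

```text
slide [-64.37 -66.81  10.12] ang [-8.0000e-04  4.0000e-04  1.4395e+00]
```

View pics/c2.png

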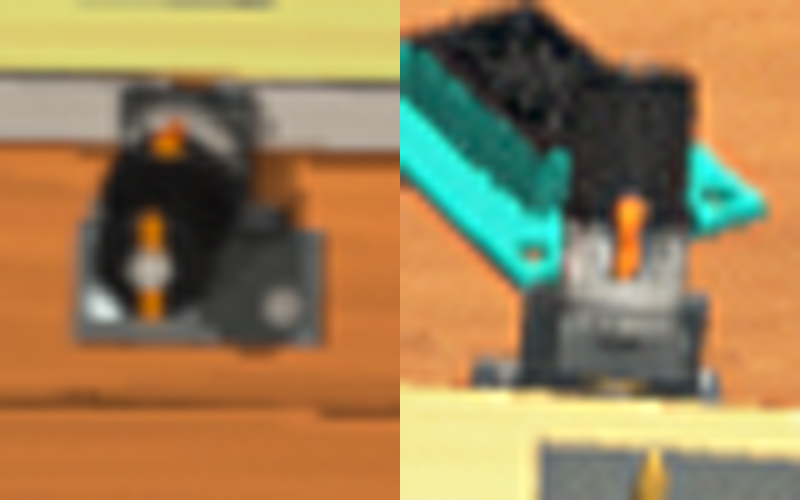

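Call:
{"name": "servo_tool", "arguments": {
  "slide": [
    [-8, -8.3, 0],
    [-16, -16.6, 0],
    [-24, -25, 0],
    [-32, -33, 0],
    [-40, -41.5, 0],
    [-48, -50, 0],
    [-56, -58, 2],
    [-64.4, -66.8, 4],
    [-64.4, -66.8, 6],
    [-64.4, -66.8, 10]
  ],
  "angular": [
    [0, 0, 0.17],
    [0, 0, 0.34],
    [0, 0, 0.51],
    [0, 0, 0.68],
    [0, 0, 0.85],
    [0, 0, 1.02],
    [0, 0, 1.19],
    [0, 0, 1.36],
    [0, 0, 1.44],
    [0, 0, 1.44]
  ],
  "grip": 8.54
}}

```text
t: 1.45
position: [0.4588, 0.0059, 0.2023]
tool_rot: [0.001, 0.771, 0.637, 0.001]
contact_force: [0.9, 1.4, 0.7]
width: 0.0852
```

Run:
```python
from h import *
st()
go([.5895,-.2672,.008],down(79.2)) 
t=cam('top','t2.png');s=cam('scene','s2.png')
T,e=two(t,(212.6,224.4),s,(348,197));print('collar top',T,e)
ax=R.from_euler('z',-.02).apply([-.5,0,.866]);print('grip',T-.02*ax)
for c,uv in((t,(214.4,211.6)),(s,(347.7,211))):print(onz(c,*uv,.10))
```

```text
1.45 [0.4588 0.0059 0.2023] [[0.19, 0.982, 0.002], [0.982, -0.19, -0.0], [0.0, 0.002, -1.0]] F [0.9 1.4 0.7] w 0.08519925713830429 q [-0.27 -0.34 -0.37  1.54  0.    1.49]
slide [-24.35  17.97  19.45] ang [ 0.0017 -0.0001 -0.0022]
collar top [0.48424716 0.1473797  0.14194929] 0.0020990245139142975
grip [0.49424516 0.14717972 0.12462929]
[0.52059914 0.14682011 0.1       ]
[0.48974825 0.15149059 0.1       ]
```

Call:
{"name": "servo_tool", "arguments": {
  "slide": [
    [-5, 3.6, 3],
    [-10, 7.3, 6],
    [-15, 11, 8],
    [-20, 14.7, 10],
    [-24.4, 18, 12],
    [-24.4, 18, 14],
    [-24.4, 18, 14]
  ],
  "angular": [
    [0, 0, 0],
    [0, 0, 0],
    [0, 0, 0],
    [0, 0, 0],
    [0, 0, 0],
    [0, 0, 0],
    [0, 0, 0]
  ]
}}

```text
t: 2.42
position: [0.5875, -0.2647, 0.0593]
tool_rot: [-0.002, 0.771, 0.637, -0.001]
contact_force: [-0.7, 1.2, 0.0]
width: 0.0854
```

Run:
```python
from h import *
st()
go([.5895,-.2672,.008],down(79.2)) 
t=cam('top','t3.png');s=cam('scene','s3.png')
k=lambda i,x,y:cv2.resize(i[y:y+100,x:x+80],None,fx=5,fy=5,interpolation=cv2.INTER_CUBIC)
cv2.imwrite('pics/c3.png',np.hstack([k(t['frame'],325,150),k(s['frame'],150,180)]))
```

```text
2.425 [ 0.5875 -0.2647  0.0593] [[0.189, 0.982, -0.004], [0.982, -0.189, 0.003], [0.002, -0.004, -1.0]] F [-0.7  1.2  0. ] w 0.08537756194895962 q [-0.63  0.28 -0.02  1.28  0.    1.13]
slide [-0.22  0.27  5.13] ang [-0.0043 -0.0022 -0.0014]
```

View pics/c3.png

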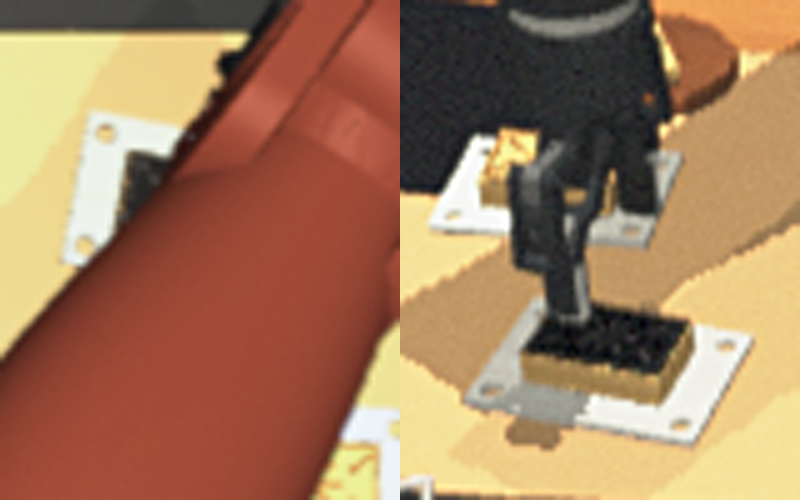

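Run:
```python
from h import *
s=cam('scene')
st=env.state();M=rot(st['tool_rot']);p=st['position']
for y in(.043,-.043):
    for z in(0,-.013): 
        u,v=proj(s,p+M.apply([0,y,z])); print(y,z,((u-150)*5+400,(v-180)*5))
for b in ([.5895,-.2672,.029],): print([(a,b) for a,b in [proj(s,b)]], ((proj(s,b)[0]-150)*5+400,(proj(s,b)[1]-180)*5))
```

```text
0.043 0 (np.float64(568.5111386997673), np.float64(330.00472097123816))
0.043 -0.013 (np.float64(565.8800417541972), np.float64(310.2686343658499))
-0.043 0 (np.float64(633.8812120325224), np.float64(233.18078116189724))
-0.043 -0.013 (np.float64(631.7812199512605), np.float64(213.92953348658793))
[(np.float64(190.58665338039123), np.float64(246.13524063424543))] (np.float64(602.9332669019561), np.float64(330.67620317122714))
```

Run:
```python
from h import *
st()
go([.5903,-.2665,.0085],down(79.2))
```

```text
2.575 [ 0.5892 -0.2644  0.0634] [[0.187, 0.982, 0.001], [0.982, -0.187, -0.0], [-0.0, 0.001, -1.0]] F [-0.2 -0.6  1. ] w 0.0857924146042777 q [-0.62  0.28 -0.02  1.28  0.    1.13]
slide [-0.19  0.14  5.49] ang [0.001  0.0002 0.0005]
```

Call:
{"name": "servo_tool", "arguments": {
  "slide": [
    [-0.2, 0.14, 2],
    [-0.2, 0.14, 4],
    [-0.2, 0.14, 5],
    [-0.2, 0.14, 5.4],
    [-0.2, 0.14, 5.4],
    [-0.2, 0.14, 5.4]
  ],
  "angular": [
    [0, 0, 0],
    [0, 0, 0],
    [0, 0, 0],
    [0, 0, 0],
    [0, 0, 0],
    [0, 0, 0]
  ]
}}

```text
t: 3.32
position: [0.5903, -0.2678, 0.0087]
tool_rot: [0.0, 0.771, 0.637, 0.0]
contact_force: [0.9, -0.0, 0.0]
width: 0.0854
```

Run:
```python
from h import *
st()
go([.5903,-.2665,.0085],down(79.2))
```

```text
3.325 [ 0.5903 -0.2678  0.0087] [[0.188, 0.982, 0.001], [0.982, -0.188, -0.001], [-0.0, 0.001, -1.0]] F [ 0.9 -0.   0. ] w 0.08544189090038812 q [-0.63  0.32 -0.06  1.18  0.    1.13]
slide [ 0.13 -0.02  0.02] ang [ 0.0009  0.0004 -0.0005]
```

Close with moderate force, then lift.

Call:
{"name": "servo_tool", "arguments": {
  "slide": [
    [0, 0, 0],
    [0, 0, 0],
    [0, 0, 0],
    [0, 0, 0],
    [0, 0, 0],
    [0, 0, -1],
    [0, 0, -3],
    [0, 0, -3],
    [0, 0, -3]
  ],
  "angular": [
    [0, 0, 0],
    [0, 0, 0],
    [0, 0, 0],
    [0, 0, 0],
    [0, 0, 0],
    [0, 0, 0],
    [0, 0, 0],
    [0, 0, 0],
    [0, 0, 0]
  ],
  "grip": 4.0,
  "grip_force": 60
}}

```text
t: 4.45
position: [0.59, -0.2676, 0.0381]
tool_rot: [0.0, 0.771, 0.637, 0.0]
contact_force: [-1.1, 0.2, -3.4]
width: 0.0486
```

Run:
```python
from h import *
st()
go([.45,-.02,.20],down(88.9));go([.622,.203,.20],down(88.9))
```

```text
4.45 [ 0.59   -0.2676  0.0381] [[0.188, 0.982, 0.0], [0.982, -0.188, -0.0], [-0.0, 0.0, -1.0]] F [-1.1  0.2 -3.4] w 0.04856874792162586 q [-0.63  0.3  -0.03  1.24  0.    1.13]
slide [ 21.69 -18.4  -16.2 ] ang [ 3.000e-04  1.000e-04 -1.698e-01]
slide [ 46.82  -5.69 -16.19] ang [ 3.000e-04  1.000e-04 -1.698e-01]
```

Call:
{"name": "servo_tool", "arguments": {
  "slide": [
    [0, 0, -6],
    [3, 0, -11],
    [9, -1, -15],
    [15, -2, -16],
    [21, -3, -16],
    [27, -3.5, -16],
    [33, -4, -16],
    [39, -5, -16],
    [44, -5.4, -16],
    [46.8, -5.7, -16]
  ],
  "angular": [
    [0, 0, 0],
    [0, 0, 0],
    [0, 0, 0],
    [0, 0, 0],
    [0, 0, -0.05],
    [0, 0, -0.1],
    [0, 0, -0.15],
    [0, 0, -0.17],
    [0, 0, -0.17],
    [0, 0, -0.17]
  ]
}}

```text
t: 5.7
position: [0.6212, 0.2056, 0.197]
tool_rot: [-0.001, 0.713, 0.701, -0.0]
contact_force: [-0.1, -0.3, -1.8]
width: 0.0488
```

Run:
```python
from h import *
st()
go([.622,.203,.125],down(88.9))
```

```text
5.7 [0.6212 0.2056 0.197 ] [[0.017, 1.0, -0.001], [1.0, -0.017, 0.0], [0.0, -0.001, -1.0]] F [-0.1 -0.3 -1.8] w 0.04879292792537962 q [0.12 0.27 0.22 1.52 0.   1.71]
slide [-0.26  0.1   7.2 ] ang [-0.0013 -0.0002  0.0025]
```

Call:
{"name": "servo_tool", "arguments": {
  "slide": [
    [-0.2, 0.1, 4],
    [-0.2, 0.1, 7],
    [-0.2, 0.1, 8],
    [-0.2, 0.1, 8.3],
    [-0.2, 0.1, 8.3],
    [-0.2, 0.1, 8.3]
  ],
  "angular": [
    [0, 0, 0],
    [0, 0, 0],
    [0, 0, 0],
    [0, 0, 0],
    [0, 0, 0],
    [0, 0, 0]
  ]
}}

```text
t: 6.45
position: [0.6236, 0.2008, 0.1164]
tool_rot: [0.001, 0.714, 0.7, 0.001]
contact_force: [-0.3, 0.6, -2.6]
width: 0.0484
```

Run:
```python
from h import *
st()
t=cam('top','t4.png');s=cam('scene','s4.png')
k=lambda i,x,y,w,h:cv2.resize(i[y:y+h,x:x+w],None,fx=5,fy=5,interpolation=cv2.INTER_CUBIC)
cv2.imwrite('pics/c4.png',np.hstack([k(t['frame'],160,145,70,80),k(s['frame'],325,200,90,80)]))
```

```text
6.45 [0.6236 0.2008 0.1164] [[0.019, 1.0, 0.002], [1.0, -0.019, 0.0], [0.0, 0.002, -1.0]] F [-0.3  0.6 -2.6] w 0.04835791518787754 q [0.11 0.28 0.08 1.37 0.   1.7 ]
```

View pics/c4.png

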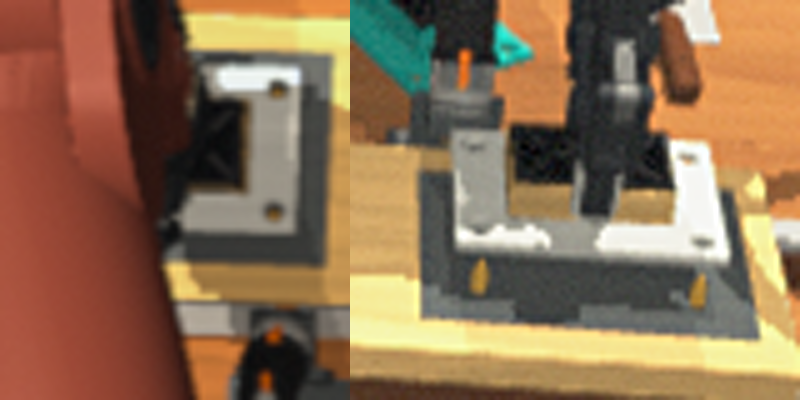

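Run:
```python
from m import *
t=cam('top');s=cam('scene');S=env.state();print(S['position'].round(4));z=S['position'][2]-.0085+.006
def hole(c,u,v,r=4):
    g=cv2.cvtColor(c['frame'],cv2.COLOR_BGR2GRAY).astype(float)
    w=g[v-r:v+r+1,u-r:u+r+1];d=np.clip(np.percentile(w,70)-w-15,0,None)
    yy,xx=np.mgrid[v-r:v+r+1,u-r:u+r+1];return (d*xx).sum()/d.sum(),(d*yy).sum()/d.sum()
for c,l in((t,[(215,162),(214,187)]),(s,[(349,229),(392,231),(396,248)])):
    for u,v in l:
        h=hole(c,u,v,3);print((u,v),np.round(h,2),onz(c,*h,z-.002).round(4))
# plate right edge / extents in top
hsv=cv2.cvtColor(t['frame'],cv2.COLOR_BGR2HSV);
print('col215 V/S rows',[(r,int(hsv[r,209,2]),int(hsv[r,209,1])) for r in list(range(154,162))+list(range(188,198))])
print('row175 cols',[(x,int(hsv[175,x,2])) for x in range(211,226)])
print('pins z.088',[onz(t,*p,.088)[:2].round(4) for p in((215.33,163.89),(214.5,188.),(176.33,162.89),(175.33,186.89))])
print('pins scene .0835',[onz(s,*p,.0835)[:2].round(4) for p in((350.47,255.11),(394.24,258.06))])
```

```text
[0.6231 0.2009 0.1156]
(215, 162) [215.12 163.08] [0.6515 0.1454 0.1111]
(214, 187) [214.35 186.82] [0.5869 0.1466 0.1111]
(349, 229) [349.25 228.9 ] [0.5856 0.1493 0.1111]
(392, 231) [391.53 231.3 ] [0.5867 0.2565 0.1111]
(396, 248) [394.85 248.59] [0.6558 0.2557 0.1111]
col215 V/S rows [(154, 229, 131), (155, 135, 83), (156, 61, 17), (157, 98, 10), (158, 191, 12), (159, 242, 6), (160, 242, 6), (161, 242, 6), (188, 154, 30), (189, 154, 30), (190, 153, 32), (191, 122, 29), (192, 62, 16), (193, 56, 14), (194, 57, 13), (195, 56, 9), (196, 56, 14), (197, 88, 90)]
row175 cols [(211, 152), (212, 153), (213, 153), (214, 152), (215, 153), (216, 152), (217, 167), (218, 178), (219, 137), (220, 68), (221, 68), (222, 70), (223, 69), (224, 70), (225, 100)]
pins z.088 [array([0.6529, 0.1474]), array([0.5862, 0.1488]), array([0.6549, 0.2545]), array([0.5886, 0.2559])]
pins scene .0835 [array([0.6563, 0.1512]), array([0.6586, 0.2582])]
```

Call:
{"name": "servo_tool", "arguments": {
  "slide": [
    [0.23, 0.08, 0.6],
    [0.23, 0.08, 1.1],
    [0.23, 0.08, 1.1],
    [0.23, 0.08, 1.1]
  ],
  "angular": [
    [0, 0, 0],
    [0, 0, 0],
    [0, 0, 0],
    [0, 0, 0]
  ]
}}

```text
t: 7.15
position: [0.6236, 0.2031, 0.1039]
tool_rot: [-0.0, 0.714, 0.7, -0.0]
contact_force: [1.1, 0.3, -2.6]
width: 0.0488
```

Run:
```python
from h import *
st()
t=cam('top','t5.png');s=cam('scene','s5.png');st()
k=lambda i,x,y,w,h:cv2.resize(i[y:y+h,x:x+w],None,fx=8,fy=8,interpolation=cv2.INTER_CUBIC)
cv2.imwrite('pics/c5.png',np.vstack([k(s['frame'],335,225,75,40),np.hstack([k(t['frame'],195,155,37,35),k(t['frame'],195,155,38,35)])]))
```

```text
7.15 [0.6236 0.2031 0.1039] [[0.019, 1.0, -0.0], [1.0, -0.019, 0.0], [0.0, -0.0, -1.0]] F [ 1.1  0.3 -2.6] w 0.04880051715194436 q [0.12 0.29 0.07 1.35 0.   1.71]
7.25 [0.6238 0.2031 0.1042] [[0.019, 1.0, 0.0], [1.0, -0.019, 0.0], [0.0, 0.0, -1.0]] F [-1.1 -0.9 -2.7] w 0.048975654912697834 q [0.12 0.29 0.07 1.35 0.   1.71]
```

View pics/c5.png

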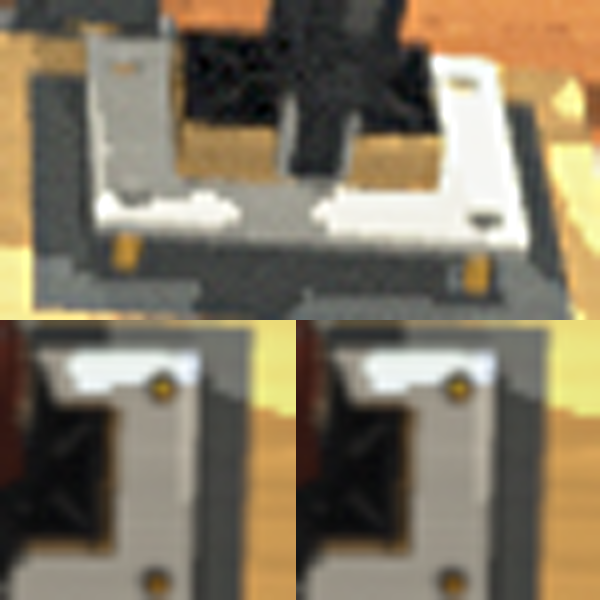

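Through both visible holes (crop (161,388) and (154,580)) the gold pin tips sit centred, so I lower.

Call:
{"name": "servo_tool", "arguments": {
  "slide": [
    [0, 0, 0.3],
    [0, 0, 0.6],
    [0, 0, 0.9],
    [0, 0, 1.2],
    [0, 0, 1.2],
    [0, 0, 1.2]
  ],
  "angular": [
    [0, 0, 0],
    [0, 0, 0],
    [0, 0, 0],
    [0, 0, 0],
    [0, 0, 0],
    [0, 0, 0]
  ]
}}

```text
t: 8.0
position: [0.6237, 0.2031, 0.0921]
tool_rot: [0.0, 0.714, 0.7, 0.0]
contact_force: [0.5, 0.0, -1.5]
width: 0.0488
```

Call:
{"name": "servo_tool", "arguments": {
  "slide": [
    [0, 0, 0.2],
    [0, 0, 0.4],
    [0, 0, 0.6],
    [0, 0, 0.8],
    [0, 0, 0.8],
    [0, 0, 0.8]
  ],
  "angular": [
    [0, 0, 0],
    [0, 0, 0],
    [0, 0, 0],
    [0, 0, 0],
    [0, 0, 0],
    [0, 0, 0]
  ]
}}

```text
t: 8.75
position: [0.6236, 0.2031, 0.084]
tool_rot: [-0.0, 0.714, 0.7, 0.0]
contact_force: [0.2, 0.0, -1.7]
width: 0.0488
```

Call:
{"name": "servo_tool", "arguments": {
  "slide": [
    [0, 0, 0.05],
    [0, 0, 0.1],
    [0, 0, 0.1]
  ],
  "angular": [
    [0, 0, 0],
    [0, 0, 0],
    [0, 0, 0]
  ]
}}

```text
t: 9.12
position: [0.6237, 0.2032, 0.0838]
tool_rot: [0.0, 0.714, 0.7, 0.0]
contact_force: [-3.5, 0.7, 4.6]
width: 0.0483
```

Call:
{"name": "servo_tool", "arguments": {
  "slide": [
    [0, 0, 0],
    [0, 0, 0],
    [0, 0, 0],
    [0, 0, 0],
    [0, 0, -2],
    [0, 0, -6],
    [0, 0, -10],
    [0, 0, -12],
    [0, 0, -12]
  ],
  "angular": [
    [0, 0, 0],
    [0, 0, 0],
    [0, 0, 0],
    [0, 0, 0],
    [0, 0, 0],
    [0, 0, 0],
    [0, 0, 0],
    [0, 0, 0],
    [0, 0, 0]
  ],
  "grip": 8.0
}}

```text
t: 10.25
position: [0.6249, 0.2033, 0.2064]
tool_rot: [0.001, 0.714, 0.7, 0.002]
contact_force: [-0.2, 0.3, 0.3]
width: 0.0799
```

```bash
cat >> h.py <<'E'
def lock(th=0): # tool on lock axis, turned th clockwise
    return R.from_euler('z',-.02)*R.from_euler('y',-30,degrees=True)*down(180)*R.from_euler('z',th)
G=np.array([.4942,.1472,.1246])
E
python3 - <<'E'
from h import *
st(); L=lock();tz=L.as_matrix()[:,2];print(tz)
go(G+tz*(.017-.10),L)
E
```

```text
10.25 [0.6249 0.2033 0.2064] [[0.019, 1.0, 0.005], [1.0, -0.019, 0.001], [0.001, 0.005, -1.0]] F [-0.2  0.3  0.3] w 0.07986357919301358 q [0.12 0.27 0.24 1.53 0.   1.71]
[ 0.4999     -0.00999933 -0.8660254 ]
slide [ -5.85 -17.12   0.91] ang [-0.4058 -0.4074 -1.5315]
```

Call:
{"name": "servo_tool", "arguments": {
  "slide": [
    [-1, -4, -1],
    [-2, -8, -2],
    [-3, -12, -2],
    [-4, -15, -1],
    [-5, -17.1, 0],
    [-5.85, -17.1, 0.9],
    [-5.85, -17.1, 0.9],
    [-5.85, -17.1, 0.9],
    [-5.85, -17.1, 0.9],
    [-5.85, -17.1, 0.9]
  ],
  "angular": [
    [-0.045, -0.045, -0.17],
    [-0.09, -0.09, -0.34],
    [-0.135, -0.136, -0.51],
    [-0.18, -0.181, -0.68],
    [-0.225, -0.226, -0.85],
    [-0.27, -0.272, -1.02],
    [-0.315, -0.317, -1.19],
    [-0.36, -0.362, -1.36],
    [-0.406, -0.407, -1.53],
    [-0.406, -0.407, -1.53]
  ]
}}

```text
t: 11.5
position: [0.4823, 0.1644, 0.1968]
tool_rot: [0.238, 0.013, 0.971, -0.01]
contact_force: [0.3, 0.4, 0.1]
width: 0.0801
```

Run:
```python
from h import *
st(); L=lock();tz=L.as_matrix()[:,2]
go(G+tz*(.017-.10),L);go(G+tz*(.017),L)
t=cam('top','t6.png');s=cam('scene','s6.png')
k=lambda i,x,y,w,h:cv2.resize(i[y:y+h,x:x+w],None,fx=5,fy=5,interpolation=cv2.INTER_CUBIC)
cv2.imwrite('pics/c6.png',np.hstack([k(t['frame'],165,150,75,110),k(s['frame'],325,160,80,110)]))
p=G-.02*tz;print('collar top expect',proj(t,p),proj(s,p),'tcp',proj(s,env.state()['position']))
```

```text
11.5 [0.4823 0.1644 0.1968] [[-0.886, 0.03, 0.463], [0.02, 0.999, -0.026], [-0.463, -0.013, -0.886]] F [0.3 0.4 0.1] w 0.08006649956830592 q [ 0.12 -0.84 -0.8   1.14 -0.08  0.13]
slide [ 2.6  -1.72 -1.31] ang [-0.0167 -0.0419 -0.0024]
slide [ 2.19 -1.55  8.68] ang [-0.0167 -0.0419 -0.0024]
collar top expect (np.float64(212.19045446027894), np.float64(224.3975288761375)) (np.float64(347.6123190001197), np.float64(197.01072571396708)) tcp (np.float64(356.10409232031395), np.float64(179.27748020678553))
```

View pics/c6.png

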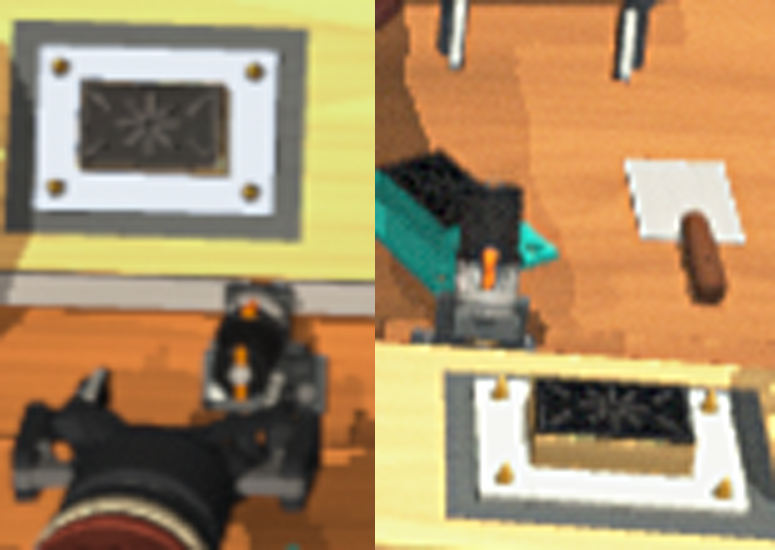

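Run:
```python
from h import *
st(); L=lock();tz=L.as_matrix()[:,2]
g=G+tz*.017;print(g)
go(g+[.005,0,.06],L);go(g+[0.0,0,.0],L)
```

```text
11.6 [0.4821 0.1643 0.1973] [[-0.886, 0.033, 0.463], [0.023, 0.999, -0.026], [-0.463, -0.013, -0.886]] F [ 0.4 -0.4  0.3] w 0.07952127122836314 q [ 0.12 -0.84 -0.8   1.14 -0.08  0.13]
[0.5026983  0.14703001 0.10987757]
slide [-1.04 -1.61  3.66] ang [-0.0172 -0.0419 -0.005 ]
slide [ 2.19 -1.55  8.74] ang [-0.0172 -0.0419 -0.005 ]
```

Call:
{"name": "servo_tool", "arguments": {
  "slide": [
    [-1.5, -0.8, 0.5],
    [-1.5, -1.6, 1.5],
    [-1.2, -1.6, 2.6],
    [-1.04, -1.6, 3.6],
    [-1.04, -1.6, 3.6],
    [-1.04, -1.6, 3.6]
  ],
  "angular": [
    [0, 0, 0],
    [-0.005, -0.01, 0],
    [-0.01, -0.03, 0],
    [-0.017, -0.042, -0.005],
    [-0.017, -0.042, -0.005],
    [-0.017, -0.042, -0.005]
  ]
}}

```text
t: 12.35
position: [0.5116, 0.1489, 0.1719]
tool_rot: [0.258, 0.008, 0.966, -0.003]
contact_force: [0.8, -0.6, -0.5]
width: 0.0799
```

Run:
```python
from h import *
st(); L=lock();tz=L.as_matrix()[:,2]
g=G+tz*.017
go(g+[.0,0,.03],L);go(g+[0.0,0,.0],L)
```

```text
12.35 [0.5116 0.1489 0.1719] [[-0.867, 0.017, 0.499], [0.014, 1.0, -0.01], [-0.499, -0.002, -0.867]] F [ 0.8 -0.6 -0.5] w 0.07987996697767741 q [ 0.06 -0.84 -0.86  1.03 -0.04  0.07]
slide [ 2.36 -0.2   2.34] ang [-0.0004 -0.0012  0.0035]
slide [ 3.86 -0.19  4.94] ang [-0.0004 -0.0012  0.0035]
```

Call:
{"name": "servo_tool", "arguments": {
  "slide": [
    [0.8, -0.2, 1.2],
    [1.6, -0.2, 2.2],
    [2.4, -0.2, 3.0],
    [3.2, -0.2, 4.0],
    [3.86, -0.2, 4.9],
    [3.86, -0.2, 4.9],
    [3.86, -0.2, 4.9],
    [3.86, -0.2, 4.9]
  ],
  "angular": [
    [0, 0, 0],
    [0, 0, 0],
    [0, 0, 0],
    [0, 0, 0],
    [0, 0, 0],
    [0, 0, 0],
    [0, 0, 0],
    [0, 0, 0]
  ]
}}

```text
t: 13.35
position: [0.5091, 0.1497, 0.1099]
tool_rot: [0.255, 0.008, 0.967, -0.004]
contact_force: [-0.1, 0.3, -0.1]
width: 0.0798
```

Run:
```python
from h import *
st(); L=lock();tz=L.as_matrix()[:,2]
g=G+tz*.017
go(g+[.0,0,.0],L);go(g-tz*.014,L)
```

```text
13.35 [0.5091 0.1497 0.1099] [[-0.87, 0.018, 0.493], [0.014, 1.0, -0.013], [-0.494, -0.004, -0.87]] F [-0.1  0.3 -0.1] w 0.07981618443469479 q [ 0.07 -0.84 -0.97  0.93 -0.05  0.07]
slide [ 0.55 -0.27 -0.31] ang [-0.0028 -0.0074  0.0037]
slide [ 0.56 -0.28 -1.71] ang [-0.0028 -0.0074  0.0037]
```

```bash
cat >> h.py <<'E'
DEL=np.radians(12)
def lockd(th,pull=0,d=.017):
    Rt=lock(th)*R.from_euler('y',DEL); ax=-lock().as_matrix()[:,2]
    return G+ax*pull+d*Rt.as_matrix()[:,2],Rt
E
python3 - <<'E'
from h import *
st()
p,Rt=lockd(-.5); print(p)
go(p+[0,0,.035],Rt);go(p,Rt)
E
```

```text
13.35 [0.5091 0.1497 0.1099] [[-0.87, 0.018, 0.493], [0.014, 1.0, -0.013], [-0.494, -0.004, -0.87]] F [-0.1  0.3 -0.1] w 0.07981618443469479 q [ 0.07 -0.84 -0.97  0.93 -0.05  0.07]
[0.49979299 0.14539326 0.10864838]
slide [-0.86 -0.46 -3.38] ang [ 0.051   0.1972 -0.4945]
slide [ 0.86 -0.44 -0.34] ang [ 0.051   0.1972 -0.4945]
```

Call:
{"name": "servo_tool", "arguments": {
  "slide": [
    [-1.5, -0.2, -2.5],
    [-1.2, -0.4, -3.4],
    [-0.86, -0.46, -3.4],
    [-0.86, -0.46, -3.4],
    [-0.86, -0.46, -3.4],
    [-0.86, -0.46, -3.4],
    [-0.86, -0.46, -3.4]
  ],
  "angular": [
    [0, 0.05, 0],
    [0.015, 0.1, -0.15],
    [0.03, 0.15, -0.3],
    [0.05, 0.197, -0.45],
    [0.051, 0.197, -0.495],
    [0.051, 0.197, -0.495],
    [0.051, 0.197, -0.495]
  ]
}}

```text
t: 14.22
position: [0.4994, 0.1453, 0.1432]
tool_rot: [0.151, -0.221, 0.959, -0.09]
contact_force: [0.1, -0.1, -0.6]
width: 0.0798
```

Run:
```python
from h import *
st()
p,Rt=lockd(-.5)
go(p+[0,0,.035],Rt);go(p,Rt)
```

```text
14.225 [0.4994 0.1453 0.1432] [[-0.857, -0.397, 0.329], [-0.451, 0.886, -0.106], [-0.249, -0.239, -0.938]] F [ 0.1 -0.1 -0.6] w 0.07984904137470542 q [ 0.12 -0.56 -0.68  1.12 -0.14 -0.36]
slide [-0.05 -0.02 -0.03] ang [ 0.0003 -0.0003 -0.0006]
slide [0.83 0.82 3.26] ang [ 0.0003 -0.0003 -0.0006]
```

Reached, with joint margin. I'll descend, then look before closing.

Call:
{"name": "servo_tool", "arguments": {
  "slide": [
    [0.2, 0.2, 0.8],
    [0.4, 0.4, 1.6],
    [0.6, 0.6, 2.4],
    [0.83, 0.82, 3.2],
    [0.83, 0.82, 3.2],
    [0.83, 0.82, 3.2]
  ],
  "angular": [
    [0, 0, 0],
    [0, 0, 0],
    [0, 0, 0],
    [0, 0, 0],
    [0, 0, 0],
    [0, 0, 0]
  ]
}}

```text
t: 14.98
position: [0.4996, 0.1455, 0.1092]
tool_rot: [0.15, -0.222, 0.959, -0.09]
contact_force: [0.5, -0.8, -0.1]
width: 0.0797
```

Run:
```python
from h import *
st()
t=cam('top','t7.png');s=cam('scene','s7.png')
k=lambda i,x,y,w,h:cv2.resize(i[y:y+h,x:x+w],None,fx=8,fy=8,interpolation=cv2.INTER_CUBIC)
cv2.imwrite('pics/c7.png',np.hstack([k(t['frame'],190,190,45,65),k(s['frame'],322,175,54,65)]))
```

```text
14.975 [0.4996 0.1455 0.1092] [[-0.856, -0.398, 0.329], [-0.452, 0.885, -0.106], [-0.249, -0.24, -0.939]] F [ 0.5 -0.8 -0.1] w 0.0797460162885464 q [ 0.12 -0.55 -0.74  1.06 -0.14 -0.36]
```

View pics/c7.png

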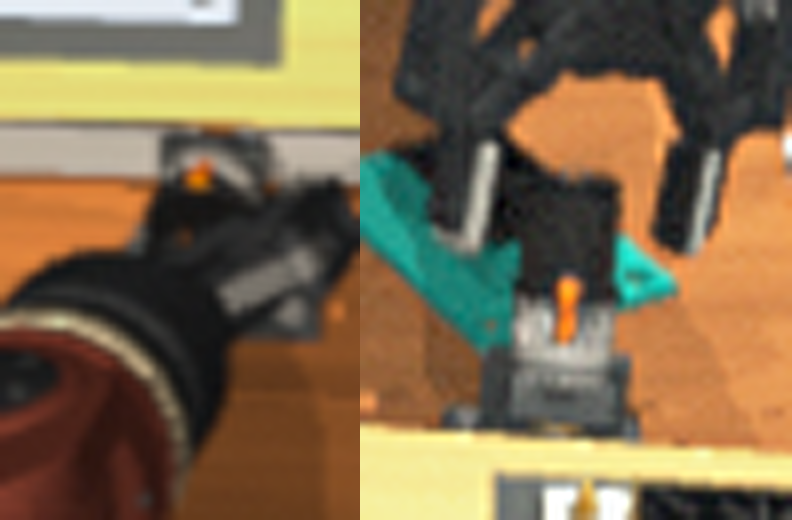

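Call:
{"name": "servo_tool", "arguments": {
  "slide": [
    [0, 0, 0],
    [0, 0, 0],
    [0, 0, 0],
    [0, 0, 0],
    [0, 0, 0],
    [0, 0, 0],
    [0, 0, 0]
  ],
  "angular": [
    [0, 0, 0],
    [0, 0, 0],
    [0, 0, 0],
    [0, 0, 0],
    [0, 0, 0],
    [0, 0, 0],
    [0, 0, 0]
  ],
  "grip": 2.0,
  "grip_force": 60
}}

```text
t: 15.95
position: [0.5, 0.1447, 0.1098]
tool_rot: [0.151, -0.221, 0.959, -0.091]
contact_force: [-1.6, -5.6, 5.5]
width: 0.0307
```

Run:
```python
from h import *
st();s=env.state();print((rot(s['tool_rot']).inv().apply(s['contact_force'])).round(1),s['wrist_torque'])
a,Ra=lockd(-.5)
for th,pu in((-.5,.014),(-.5,.0145),(-.32,.0145),(-.14,.0145),(.04,.0145),(.22,.0145),(.40,.0145),(.58,.0145),(.6,.0145),(.6,.009)):
    p,Rt=lockd(th,pu);go(p,Rt,a,Ra)
```

```text
15.95 [0.5    0.1447 0.1098] [[-0.857, -0.397, 0.329], [-0.452, 0.886, -0.108], [-0.249, -0.242, -0.938]] F [-1.6 -5.6  5.5] w 0.030673784529596106 q [ 0.12 -0.55 -0.74  1.06 -0.15 -0.36]
[ 2.5 -5.6 -5.1] [-1.00154611  0.32475652 -0.41571687]
slide [ 0.29 -0.   -1.37] ang [0. 0. 0.]
slide [ 0.3   0.   -1.42] ang [0. 0. 0.]
slide [ 0.3   0.06 -1.42] ang [-0.0374  0.      0.1761]
slide [ 0.28  0.12 -1.42] ang [-0.0748 -0.      0.3521]
slide [ 0.25  0.18 -1.43] ang [-0.1123 -0.      0.5282]
slide [ 0.22  0.23 -1.44] ang [-0.1497  0.      0.7043]
slide [ 0.17  0.28 -1.45] ang [-0.1871  0.      0.8803]
slide [ 0.12  0.31 -1.46] ang [-0.2245 -0.      1.0564]
slide [ 0.11  0.31 -1.46] ang [-0.2287  0.      1.076 ]
slide [-0.    0.31 -0.92] ang [-0.2287  0.      1.076 ]
```

Call:
{"name": "servo_tool", "arguments": {
  "slide": [
    [0.08, 0, -0.4],
    [0.16, 0, -0.8],
    [0.25, 0, -1.2],
    [0.3, 0, -1.42],
    [0.3, 0, -1.42],
    [0.3, 0, -1.42]
  ],
  "angular": [
    [0, 0, 0],
    [0, 0, 0],
    [0, 0, 0],
    [0, 0, 0],
    [0, 0, 0],
    [0, 0, 0]
  ]
}}

```text
t: 16.7
position: [0.493, 0.1448, 0.1212]
tool_rot: [0.151, -0.221, 0.959, -0.091]
contact_force: [10.0, -5.0, -8.1]
width: 0.0306
```

Run:
```python
from h import *
st();s=env.state();ax=-lock().as_matrix()[:,2]
print('axial F',s['contact_force']@ax,'pull',(s['position']-[0.4998,.1450,.1095])@ax, (s['position']-[0.4998,.1450,.1095]))
```

```text
16.7 [0.493  0.1448 0.1212] [[-0.857, -0.397, 0.329], [-0.452, 0.886, -0.108], [-0.249, -0.241, -0.938]] F [10.  -5.  -8.1] w 0.030568990215986757 q [ 0.12 -0.58 -0.73  1.09 -0.15 -0.36]
axial F -12.043158029406964 pull 0.013571766381548122 [-0.00679911 -0.00021723  0.01174915]
```

Run:
```python
from h import *
a,Ra=lockd(-.5,.0145)
for th,pu in ((-.35,.0148),(-.2,.0148),(-.05,.0148),(.1,.0148),(.25,.0148),(.4,.0148),(.52,.0148),(.59,.0148)):
    p,Rt=lockd(th,pu);go(p,Rt,a,Ra)
```

```text
slide [ 0.    0.05 -0.03] ang [-0.0312  0.      0.1467]
slide [-0.01  0.1  -0.03] ang [-0.0624  0.      0.2934]
slide [-0.03  0.15 -0.04] ang [-0.0936 -0.      0.4402]
slide [-0.05  0.2  -0.04] ang [-0.1247  0.      0.5869]
slide [-0.09  0.24 -0.05] ang [-0.1559 -0.      0.7336]
slide [-0.12  0.28 -0.06] ang [-0.1871  0.      0.8803]
slide [-0.16  0.3  -0.06] ang [-0.2121  0.      0.9977]
slide [-0.18  0.31 -0.07] ang [-0.2266  0.      1.0662]
```

Call:
{"name": "servo_tool", "arguments": {
  "slide": [
    [0, 0.05, -0.03],
    [-0.01, 0.1, -0.03],
    [-0.03, 0.15, -0.04],
    [-0.05, 0.2, -0.04],
    [-0.09, 0.24, -0.05],
    [-0.12, 0.28, -0.06],
    [-0.16, 0.3, -0.06],
    [-0.18, 0.31, -0.07],
    [-0.18, 0.31, -0.07],
    [-0.18, 0.31, -0.07]
  ],
  "angular": [
    [-0.031, 0, 0.147],
    [-0.062, 0, 0.293],
    [-0.094, 0, 0.44],
    [-0.125, 0, 0.587],
    [-0.156, 0, 0.734],
    [-0.187, 0, 0.88],
    [-0.212, 0, 0.998],
    [-0.227, 0, 1.066],
    [-0.227, 0, 1.066],
    [-0.227, 0, 1.066]
  ]
}}

```text
t: 17.95
position: [0.4934, 0.1504, 0.1222]
tool_rot: [0.151, 0.28, 0.942, 0.105]
contact_force: [12.2, 7.5, -7.8]
width: 0.0306
```

Run:
```python
from h import *
st();s=env.state();ax=-lock().as_matrix()[:,2]
p,Rt=lockd(.59,.0148)
print('axial F',s['contact_force']@ax,'torque ax',s['wrist_torque']@ax,'err',s['position']-p,(Rt.inv()*rot(s['tool_rot'])).as_rotvec())
p2,R2=lockd(.60,.0148-.006); go(p2,R2,p,Rt)
p2,R2=lockd(.66,.0148); go(p2,R2,p,Rt)
```

```text
17.95 [0.4934 0.1504 0.1222] [[-0.798, 0.496, 0.343], [0.559, 0.822, 0.112], [-0.226, 0.282, -0.933]] F [12.2  7.5 -7.8] w 0.030618551338527433 q [-0.03 -0.69 -0.81  1.1   0.12  0.56]
axial F -12.80867069342791 torque ax -0.30214735567241047 err [0.00074045 0.00121891 0.00060661] [-0.00397846  0.00059841 -0.00161847]
slide [-0.12  0.    0.59] ang [-0.0021  0.      0.0098]
slide [-0.    0.02 -0.  ] ang [-0.0146 -0.      0.0685]
```

Call:
{"name": "servo_tool", "arguments": {
  "slide": [
    [0, 0.01, 0],
    [0, 0.01, 0],
    [-0.04, 0.01, 0.2],
    [-0.08, 0.01, 0.4],
    [-0.1, 0.01, 0.5],
    [-0.1, 0.01, 0.5]
  ],
  "angular": [
    [-0.006, 0, 0.03],
    [-0.006, 0, 0.03],
    [-0.006, 0, 0.03],
    [-0.004, 0, 0.01],
    [-0.004, 0, 0.01],
    [-0.004, 0, 0.01]
  ]
}}

```text
t: 18.7
position: [0.4955, 0.1504, 0.1186]
tool_rot: [0.151, 0.284, 0.941, 0.107]
contact_force: [0.3, 5.5, 4.4]
width: 0.0301
```

Run:
```python
from h import *
st();s=env.state();ax=-lock().as_matrix()[:,2]
p,Rt=lockd(.60,.0148)
print('axial F',s['contact_force']@ax,'torque ax',s['wrist_torque']@ax,'moved',(s['position']-[.4934,.1504,.1222])@ax)
```

```text
18.7 [0.4955 0.1504 0.1186] [[-0.793, 0.502, 0.345], [0.567, 0.816, 0.115], [-0.223, 0.287, -0.932]] F [0.3 5.5 4.4] w 0.03012378699884587 q [-0.04 -0.68 -0.81  1.09  0.13  0.57]
axial F 3.71482153434483 torque ax 0.14462550713155176 moved -0.0041399993724087585
```

Call:
{"name": "servo_tool", "arguments": {
  "slide": [
    [0, 0, 0],
    [0, 0, 0],
    [0, 0, 0],
    [0, 0, 0],
    [0.2, -0.4, -1],
    [0.4, -1, -3],
    [0.6, -1.4, -5],
    [0.6, -2, -7],
    [0.6, -2, -7]
  ],
  "angular": [
    [0, 0, 0],
    [0, 0, 0],
    [0, 0, 0],
    [0, 0, 0],
    [0, 0, 0],
    [0, 0, 0],
    [0, 0, 0],
    [0, 0, 0],
    [0, 0, 0]
  ],
  "grip": 8.0
}}

```text
t: 19.82
position: [0.4577, 0.1284, 0.1769]
tool_rot: [0.15, 0.285, 0.941, 0.105]
contact_force: [0.0, 0.2, 0.3]
width: 0.08
```

Run:
```python
from h import *
st()
t=cam('top','t8.png');s=cam('scene','s8.png')
k=lambda i,x,y,w,h:cv2.resize(i[y:y+h,x:x+w],None,fx=8,fy=8,interpolation=cv2.INTER_CUBIC)
cv2.imwrite('pics/c8.png',np.hstack([k(t['frame'],190,195,45,50),k(s['frame'],322,185,54,50)]))
```

```text
19.825 [0.4577 0.1284 0.1769] [[-0.792, 0.505, 0.342], [0.568, 0.815, 0.112], [-0.222, 0.283, -0.933]] F [0.  0.2 0.3] w 0.08002077979825725 q [-0.1  -0.84 -0.8   1.28  0.15  0.51]
```

View pics/c8.png

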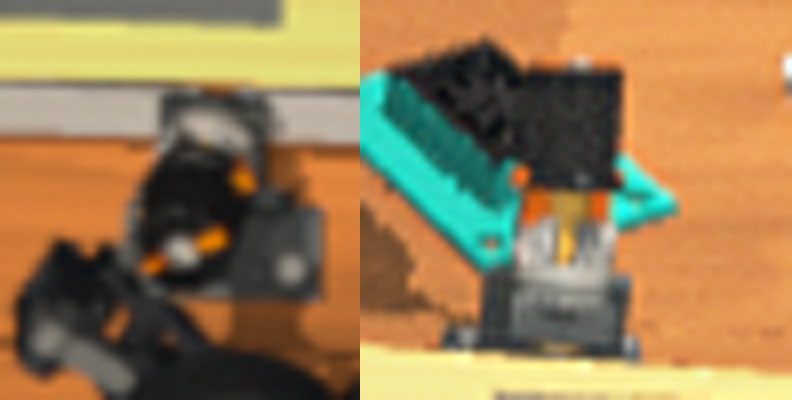

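The collar is turned: tongue marks are now slanted at top crop (222,238) and (243,180). An orange gap under the collar shows it is held out in its notch by itself. Next is the bed bar.

Run:
```python
from h import *
go([.50,.05,.22],down(178.9));go([.616,-.085,.20],down(178.9));go([.616,-.085,.103],down(178.9))
```

```text
slide [-8.8  -3.05 -3.54] ang [ 0.217   0.3036 -0.5627]
slide [-25.22  -8.77   0.78] ang [ 0.217   0.3036 -0.5627]
slide [-23.06 -11.51   9.83] ang [ 0.217   0.3036 -0.5627]
```

Call:
{"name": "servo_tool", "arguments": {
  "slide": [
    [-0.5, -1, -3],
    [-4, -2, -4],
    [-8.8, -3.05, -3.5],
    [-13, -4.5, -2.5],
    [-17.5, -6, -1.3],
    [-22, -7.6, 0],
    [-25.2, -8.8, 0.8],
    [-25.2, -8.8, 0.8],
    [-25.2, -8.8, 0.8]
  ],
  "angular": [
    [0.04, 0.06, -0.11],
    [0.08, 0.12, -0.22],
    [0.13, 0.18, -0.33],
    [0.17, 0.24, -0.44],
    [0.217, 0.304, -0.563],
    [0.217, 0.304, -0.563],
    [0.217, 0.304, -0.563],
    [0.217, 0.304, -0.563],
    [0.217, 0.304, -0.563]
  ],
  "grip": 0,
  "grip_force": 30
}}

```text
t: 21.05
position: [0.6154, -0.0845, 0.1992]
tool_rot: [-0.001, 0.009, 1.0, 0.0]
contact_force: [0.2, 0.2, 1.0]
width: 0.0001
```

Run:
```python
from h import *
st();go([.616,-.085,.103],down(178.9))
```

```text
21.05 [ 0.6154 -0.0845  0.1992] [[-1.0, 0.018, -0.002], [0.018, 1.0, 0.0], [0.002, 0.0, -1.0]] F [0.2 0.2 1. ] w 0.0001459132167892766 q [-0.35  0.17  0.11  1.51 -0.   -0.33]
slide [-0.08 -0.05  9.62] ang [ 0.0003 -0.0016  0.0009]
```

Call:
{"name": "servo_tool", "arguments": {
  "slide": [
    [0, 0, 4],
    [0, 0, 8],
    [0, 0, 9.6],
    [0, 0, 9.6],
    [0, 1.5, 9.6],
    [0, 2.5, 9.6],
    [0, 3.5, 9.6],
    [0, 4.5, 9.6],
    [0, 5.5, 9.6],
    [0, 5.5, 9.6]
  ],
  "angular": [
    [0, 0, 0],
    [0, 0, 0],
    [0, 0, 0],
    [0, 0, 0],
    [0, 0, 0],
    [0, 0, 0],
    [0, 0, 0],
    [0, 0, 0],
    [0, 0, 0],
    [0, 0, 0]
  ]
}}

```text
t: 22.3
position: [0.6164, -0.029, 0.1033]
tool_rot: [-0.001, 0.009, 1.0, 0.0]
contact_force: [-0.7, -0.1, 0.9]
width: 0.0002
```

Call:
{"name": "servo_tool", "arguments": {
  "slide": [
    [0, 1, 0],
    [0, 2, 0],
    [0, 3, 0],
    [0, 4, 0],
    [0, 5, 0]
  ],
  "angular": [
    [0, 0, 0],
    [0, 0, 0],
    [0, 0, 0],
    [0, 0, 0],
    [0, 0, 0]
  ]
}}

```text
t: 22.92
position: [0.6175, 0.0207, 0.1033]
tool_rot: [-0.001, 0.009, 1.0, 0.0]
contact_force: [1.5, -3.2, -1.0]
width: 0.0001
```

Run:
```python
from h import *
st();s=cam('scene','s9.png')
k=s['frame'][150:300,230:430]
cv2.imwrite('pics/c9.png',cv2.resize(k,None,fx=4,fy=4,interpolation=cv2.INTER_CUBIC))
```

```text
22.925 [0.6175 0.0207 0.1033] [[-1.0, 0.018, -0.001], [0.018, 1.0, 0.0], [0.001, 0.0, -1.0]] F [ 1.5 -3.2 -1. ] w 0.00010808996770248944 q [-0.18  0.17 -0.06  1.34 -0.   -0.16]
```

View pics/c9.png

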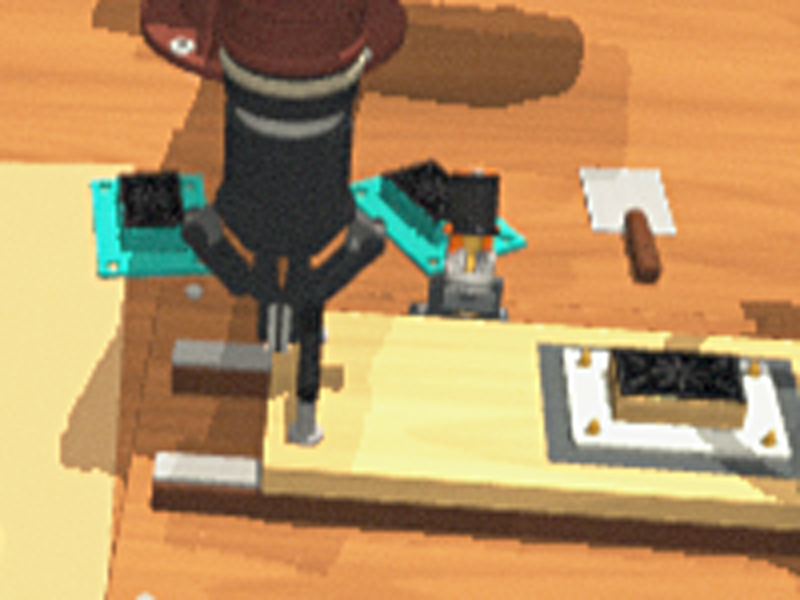

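The bed is running with the block seated on its pins and the collar still held out. The push takes 3 N, so I continue.

Call:
{"name": "servo_tool", "arguments": {
  "slide": [
    [0, 1.5, 0],
    [0, 3.5, 0],
    [0, 5.5, 0],
    [0, 7.5, 0],
    [0, 9.5, 0],
    [0, 11.5, 0],
    [0, 13.5, 0],
    [0, 15, 0],
    [0, 16, 0],
    [0, 17, 0]
  ],
  "angular": [
    [0, 0, 0],
    [0, 0, 0],
    [0, 0, 0],
    [0, 0, 0],
    [0, 0, 0],
    [0, 0, 0],
    [0, 0, 0],
    [0, 0, 0],
    [0, 0, 0],
    [0, 0, 0]
  ]
}}

```text
t: 24.22
position: [0.6205, 0.1904, 0.1035]
tool_rot: [-0.001, 0.009, 1.0, -0.0]
contact_force: [0.1, -3.0, 0.3]
width: 0.0003
```

Call:
{"name": "servo_tool", "arguments": {
  "slide": [
    [0, 0.5, 0],
    [0, 1, 0],
    [0, 1.5, 0],
    [0, 1.5, 0]
  ],
  "angular": [
    [0, 0, 0],
    [0, 0, 0],
    [0, 0, 0],
    [0, 0, 0]
  ]
}}

```text
t: 24.72
position: [0.6208, 0.2055, 0.1033]
tool_rot: [-0.001, 0.009, 1.0, 0.0]
contact_force: [-0.5, 0.6, -1.1]
width: 0.0004
```

Call:
{"name": "servo_tool", "arguments": {
  "slide": [
    [0, 0.3, 0],
    [0, 0.6, 0],
    [0, 0.9, 0],
    [0, 1.2, 0],
    [0, 1.2, 0]
  ],
  "angular": [
    [0, 0, 0],
    [0, 0, 0],
    [0, 0, 0],
    [0, 0, 0],
    [0, 0, 0]
  ]
}}

```text
t: 25.35
position: [0.621, 0.2139, 0.1033]
tool_rot: [-0.001, 0.01, 1.0, -0.003]
contact_force: [-2.3, -17.9, 2.8]
width: 0.0
```

Stopped by 18 N at y = 0.214 (bar home expected at about 0.232, less 18 mm of finger and bar): the end stop. I back off and retreat.

Call:
{"name": "servo_tool", "arguments": {
  "slide": [
    [0, 0, 0],
    [0, -1.5, 0],
    [0, -4, 0],
    [0, -7, -2],
    [2, -12, -8],
    [5, -17, -12],
    [8, -22, -12],
    [10, -27, -12],
    [10, -31, -12],
    [10, -31, -12]
  ],
  "angular": [
    [0, 0, 0],
    [0, 0, 0],
    [0, 0, 0],
    [0, 0, 0],
    [0, 0, 0],
    [0, 0, 0],
    [0, 0, 0],
    [0, 0, 0],
    [0, 0, 0],
    [0, 0, 0]
  ],
  "grip": 4
}}

```text
t: 26.6
position: [0.5154, -0.0937, 0.2238]
tool_rot: [-0.0, 0.011, 1.0, -0.0]
contact_force: [-0.1, 1.1, -0.1]
width: 0.0403
```

Run:
```python
from h import *
st();t=cam('top','t10.png');s=cam('scene','s10.png')
k=lambda i,x,y,w,h,f:cv2.resize(i[y:y+h,x:x+w],None,fx=f,fy=f,interpolation=cv2.INTER_CUBIC)
cv2.imwrite('pics/c10.png',np.hstack([k(t['frame'],50,120,200,150,2),cv2.copyMakeBorder(k(s['frame'],320,160,200,150,2),0,0,0,0,0)]))
g=t['frame'].max(2)
for r in(165,175,185):
    x=np.arange(160,235);w=np.clip(90-g[r,160:235].astype(float),0,None)
    if w.sum()>0: 
        u=(w*x).sum()/w.sum();print(r,u,onz(t,u,r,.120).round(4))
print('expected home bar',proj(t,np.array([.6219,.2317,.12])))
```

```text
26.6 [ 0.5154 -0.0937  0.2238] [[-1.0, 0.022, -0.0], [0.022, 1.0, -0.0], [0.0, -0.0, -1.0]] F [-0.1  1.1 -0.1] w 0.040321621070298845 q [-0.43 -0.13 -0.15  1.55 -0.   -0.41]
165 182.7111111111111 [0.6443 0.2313 0.12  ]
175 182.65540540540542 [0.6172 0.2309 0.12  ]
185 181.8901098901099 [0.5902 0.2325 0.12  ]
expected home bar (np.float64(182.3945846577139), np.float64(173.25925575681575))
```

View pics/c10.png

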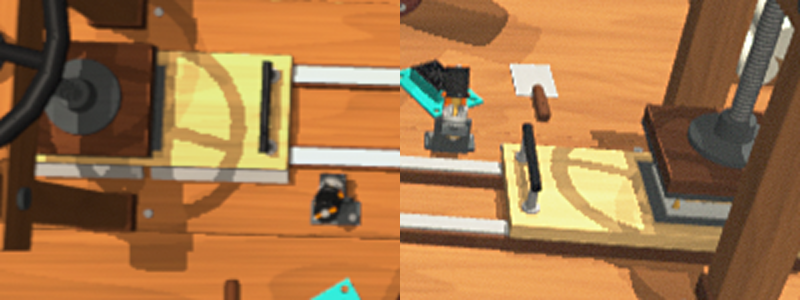

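The bed is home: the bar is at y = 0.2315, a run of about 0.260 m. The block is under the platen and the collar is still turned out in its notch.

```bash
python3 -c "
from rig import env
print(env.hand_in())"
```

```text
the job is handed in; nothing more can be done
None
```

The press is loaded and the bed is home under the platen. I handed the job in just after 26.6 s on the robot's clock, with the gripper open and touching nothing.

- **Block:** I picked up the black-inked block on the white plate and lowered it over the pins. Bed contact came at the expected height, and the pictures showed all four pins through the holes with the plate flat.
- **Bed lock:** I pulled the collar back about 14 mm, at about 12 N of spring force. I turned it about 1.1 rad clockwise and let it in. It stopped about 4 mm further in, which fits the 10 mm notch depth. After I let go, it stayed out by itself, and it was still out in the last picture.
- **Bed:** I then pushed the bar until the push rose to about 18 N at the end stop. The last top view put the bar at y ≈ 0.2315 m, a run of about 0.260 m, which matches fully home.

**Checks that disagreed:**
- The two cameras differed by 2–4 mm on the block and pin positions. I settled that by seeing the pin tips centred in the two visible holes before lowering.
- My first approach to the collar, at the full 30° lean, ran into the shoulder joint's range limit. I gripped it with the tool 12° off the collar's axis instead.

I did not touch the bare block or anything else on the bench.

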